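# Slide the tall mould crate home into the corner stop

### The arm

A 6-joint arm with a two-finger parallel gripper is mounted at the origin on the work surface. World frame = base frame: x ahead of the robot, y to its left, z up, the work surface at z = 0. Lengths are in mm, angles in rad, forces in N, time in s.
With the tool pointing down it reaches from about 275 to 1000 mm from the base axis. Payload 8.4 kg.
Tool frame: the origin (TCP) lies midway between the tips of the shut fingers; the grasp point (between the pads) lies 19 mm behind it (r.grip_point_offset is the distance from the TCP to the grasp point, in mm); z points along the fingers, x is the direction in which the jaws open and shut, and the axes are right-handed (so a half turn about z gives the same grasp; the last joint's range is limited). The gripper opens to 85 mm and grips with 20 to 120 N. Pads are 22 mm wide; open, the fingers measure 114 mm over their backs; the gripper's body (76 mm by 85 mm) begins 54 mm behind the grasp point. The pads swing forward as they close: fully open they stand 13 mm farther back than shut.
Start: joints at [1.099, 0.353, 1.633, -0, 1.155, -0.002], TCP at [282.941, 557.29, 231.281] pointing down, gripper open.
Joint ranges: [-2.63, 2.63], [-0.92, 2.1], [0.06, 2.66], [-1.3, 4.44], [0, 2.69], [-3.02, 3.02]. Speed limits (rad/s): [2.22, 2.22, 2.79, 3.14, 3.14, 3.14].

### API

Orientations are given as [roll, pitch, yaw] about the fixed x, y, z axes, in that order (R = Rz(yaw) Ry(pitch) Rx(roll)).
In Python, from rig import monitor, vision, sign_off, r gives the robot as it stands.
- The arm moves only by the shell command python3 -m inch 'ROWS' [FORCE]. ROWS is JSON, a list of rows, each an object with "dp": the shift along the tool's x, y, z in mm, a list of three; "angular": the turn, a rotation vector about the tool's x, y, z in rad, a list of three; "fingers": the closure in counts, from 0 (fully open) to 255 (shut). A call has 1 to 12 rows; each row is the pose to reach, as a shift and turn from the pose commanded when the call began, along the tool's axes at that moment; what a row does not reach only later rows make up. A row lasts 1/12 s, in which the tool goes at most 41.7 mm and 7.16 degrees, less where a joint would pass 70% of its speed; a pose out of reach is approached as far as the arm can. A call with a gripper value outside its range is refused whole. The fingers move at their own pace and stop on an object; FORCE is the grip in N (left out, the last holds). Time passes only in rows, so rows that repeat a pose let the fingers close. It gives the time, the measured TCP pose, the force and the opening at its end, in the units of the state.
- monitor.sense(): the state, without advancing time (a new reading comes with each control period).
- vision.grab_frame(name): name is "scene" or "top" or "wrist"; returns (picture, depth): 400x640x3 uint8, blue, green, red; 400x640 float32, mm along the optical axis (not along the pixel's ray), 0 where there is no reading.
- vision.camera_params(name): a dict with "fx", "fy", "cx", "cy" (pixels), "R" (3x3) and "t" (3): a world point X has camera coordinates R X + t. Camera axes: x right, y down, z forward; pixel columns grow to the right and rows downward; lengths in mm; the calibration is good to about 2 mm. A picture is of the moment at which its call begins: read the wrist's pose just before it. camera_params takes no time and is no camera call; for the wrist camera it gives the pose at the moment of the call.
- sign_off(): hands the job in, once; it reports no verdict.
The state is a dict: "clock": time; "qpos": joint angles; "qvel": joint speeds; "joint_efforts": joint torques, N m; "eef_pos": TCP position; "tcp_rot": TCP orientation; "contact_force": force on the tool from outside, world axes, zero at the start; "wrist_torque": the same for the moment, N m; "opening": opening from 0.0 (shut) to 1.0 (fully open).
Only numpy, scipy, OpenCV 4.12 (cv2) and the standard library are available. Lean on these libraries where they do the work, as an engineer would, in place of code of your own. Each camera call takes 0.05 s, during which the arm holds its last target.

### The job

Push the tall wooden crate of moulds across the bench into the corner made by the two low steel rails, so that it stands square, with one side of its base up against the far rail and the next side up against the side rail. It is heavy and narrow: push it with the fingers low down, at its base, so that it slides and never tips, and do not lift it. Leave everything else on the bench where it is.

Things in the scene. Friction and masses are not known exactly. Their poses are not given: they have to be found in the camera images.
- crate: tall narrow plank crate (86 x 86 mm, up to 270 mm high, dark iron moulds in its top) fixed in the middle of its own flat skid base, 150 x 150 mm and 45 mm high; loose, 1.2 to 1.9 kg. Origin at the centre of its underside, z up, x and y square to its sides. Pushed at its base it slides (6 to 13 N); pushed higher than about 100 mm it may tip. An edge caught on a rail can jam: push off-centre to turn it flush
- corner: fixed L of two low dark steel rails, 16 mm thick, 30 mm high. Origin on the bench at the inner corner where the inner faces meet; z up. Far rail: inner face in the plane x = 0, from y = 0 to +300 mm. Side rail (to the robot's right): inner face in the plane y = 0, from x = 0 to -300 mm. The crate belongs on the -x, +y side, its centre finally at x = -75, y = +75 mm
- jar: small green glass jar with steel lid, 40 mm across, 75 mm tall, standing on the robot's side of the crate; origin under its centre; a bystander, to be left alone
- tumbler: amber glass tumbler, 68 mm across the rim, 90 mm tall; origin under its centre; a bystander, to be left alone
- block: turned wooden shaping block, 72 mm across, 60 mm tall; origin under its centre; a bystander, to be left alone
- paddle: wooden paddle lying flat on the left side of the bench, about 250 mm long along its own x; origin near its middle; a bystander, to be left alone
- can: plain pale metal can, 66 mm across, 90 mm tall; origin under its centre; a bystander, to be left alone
- wrench: steel wrench lying flat at the far right, about 200 mm long along its own x; origin near its middle; a bystander, to be left alone

How it is judged (in metres and radians):
At the end, for the whole second after the job is handed in: The crate stands upright and still on the bench in the corner, its centre within 6 mm of where its base touches each rail and its sides within 3.4 degrees of the rails (x of crate in the frame of corner between -0.081 and -0.069 m and y of crate in the frame of corner between 0.069 and 0.081 m and z of crate in the frame of corner below 0.006 m and angle between the x axis of crate and the x axis of corner, either way round below 0.06 rad and angle between crate's own z axis and vertical below 0.03 rad and linear speed of crate below 0.01 m/s).
It fails at once if the crate tips by more than 10 degrees (angle between crate's own z axis and vertical above 0.175 rad).
It fails at once if the crate is lifted more than 15 mm (height (world z) of crate above 0.015 m).
It fails at once if another thing on the bench is moved more than 20 mm (distance of any of jar, tumbler, block, paddle, can, wrench from where it was at the start of the episode above 0.02 m).
It also fails if it takes over 72 s, if anything falls off the work surface, if the arm or the gripper's body presses on something with over 40 N, if the wrist force passes 120 N, or if a joint passes its speed limit or range.

## Working session

There is one attempt and no reset: what is moved stays moved. The work goes in short steps, Python scripts to look and compute and a shell command to move; the robot and the scene stay as the last step left them, time stands still between calls to the robot, and variables do not carry over. Pictures are saved under pics/ and viewed, and the job is handed in when it is done.

```bash
ls; mkdir -p pics; python3 - <<'E'
from rig import monitor, vision, r
import cv2, numpy as np
print(monitor.sense()); print(r.grip_point_offset)
for n in("scene","top"):
    p,d=vision.grab_frame(n); cv2.imwrite(f"pics/{n}0.png",p); np.save(f"pics/{n}0.npy",d); print(n,vision.camera_params(n))
E
```

```text
pics
{'clock': 0.0, 'qpos': array([ 1.09857863e+00,  3.53672321e-01,  1.63417712e+00, -1.62630025e-05,
        1.15517365e+00, -2.39189603e-03]), 'qvel': array([-2.91538332e-04, -2.31806308e-04,  1.83613991e-03, -1.09001213e-03,
       -3.03643109e-04,  4.58814015e-05]), 'joint_efforts': array([ 8.52417506e-04, -6.05226946e+01, -3.42062902e+01, -6.57263786e-05,
        9.52901988e-03,  5.96473160e-05]), 'eef_pos': array([282.73202494, 556.83922457, 230.52818546]), 'tcp_rot': array([3.14158121e+00, 1.43046557e-03, 1.10097710e+00]), 'contact_force': array([-0.46998364,  0.01941055,  0.59472345]), 'wrist_torque': array([ 0.00125253, -0.01031612,  0.06316415]), 'opening': 1.0004231076951908}
18.700000000000003
scene {'fx': 465.3412975117799, 'fy': 465.3412975117799, 'cx': 320.57560358226533, 'cy': 200.55192663993088, 'R': array([[ 0.76013031,  0.64961664,  0.01414714],
       [ 0.39338678, -0.44276326, -0.80573416],
       [-0.51715448,  0.61802825, -0.59210837]]), 't': array([-450.36966211, -184.85375379, 1664.19569086])}
top {'fx': 421.16234525410107, 'fy': 421.16234525410107, 'cx': 308.54777875257497, 'cy': 195.87084737324903, 'R': array([[ 0.00163346, -0.99988463,  0.01510185],
       [-0.9867711 , -0.00405986, -0.16206888],
       [ 0.16211149, -0.01463734, -0.98666388]]), 't': array([  25.2364849 ,  527.80126069, 1160.00037232])}
```

View pics/top0.png

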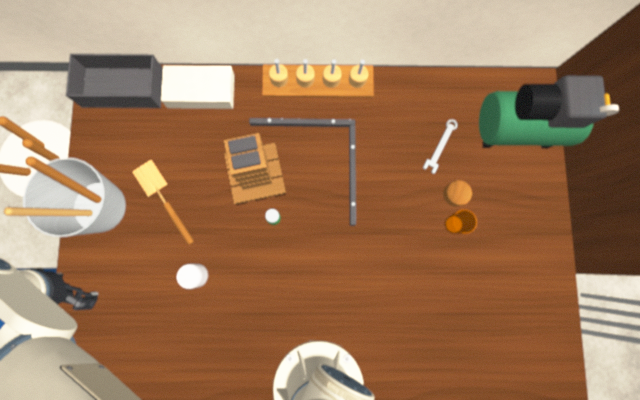

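View pics/scene0.png

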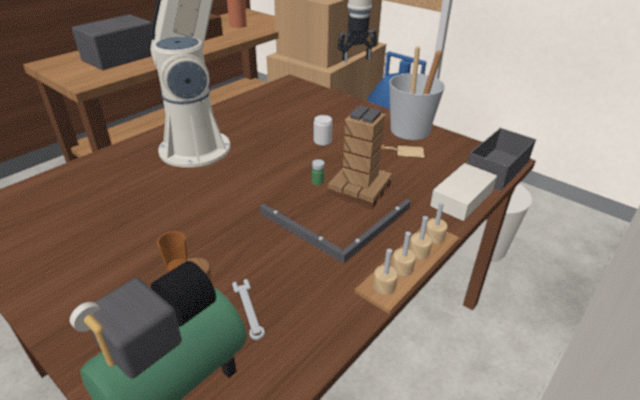

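The top picture shows the crate at about (257,170), the corner at (353,122), the jar at (272,216) and the can at (192,276). I'll enlarge the crate and corner.

```bash
cat > h.py <<'E'
import numpy as np, cv2
from rig import vision, monitor
def pz(cam,u,v,z):
    p=vision.camera_params(cam) if isinstance(cam,str) else cam
    R=p["R"];c=-R.T@p["t"]; d=R.T@np.array([(u-p["cx"])/p["fx"],(v-p["cy"])/p["fy"],1])
    return c+d*(z-c[2])/d[2]
def proj(cam,X):
    p=vision.camera_params(cam); q=p["R"]@np.array(X,float)+p["t"]; return p["fx"]*q[0]/q[2]+p["cx"],p["fy"]*q[1]/q[2]+p["cy"]
def crop(img,u0,v0,w,h,s,name):
    c=cv2.resize(img[v0:v0+h,u0:u0+w],None,fx=s,fy=s,interpolation=cv2.INTER_CUBIC); 
    for i in range(0,w,20): cv2.putText(c,str(u0+i),(i*s,8),0,.3,(255,255,255),1); cv2.line(c,(i*s,10),(i*s,14),(255,255,255),1)
    for i in range(0,h,20): cv2.putText(c,str(v0+i),(0,i*s+4),0,.3,(255,255,255),1)
    cv2.imwrite(name,c)
E
python3 - <<'E'
from h import *
im=cv2.imread("pics/top0.png"); crop(im,210,105,160,125,5,"pics/c1.png")
im=cv2.imread("pics/scene0.png"); crop(im,250,90,170,180,3,"pics/c2.png")
E
```

```text
(no output)
```

View pics/c1.png

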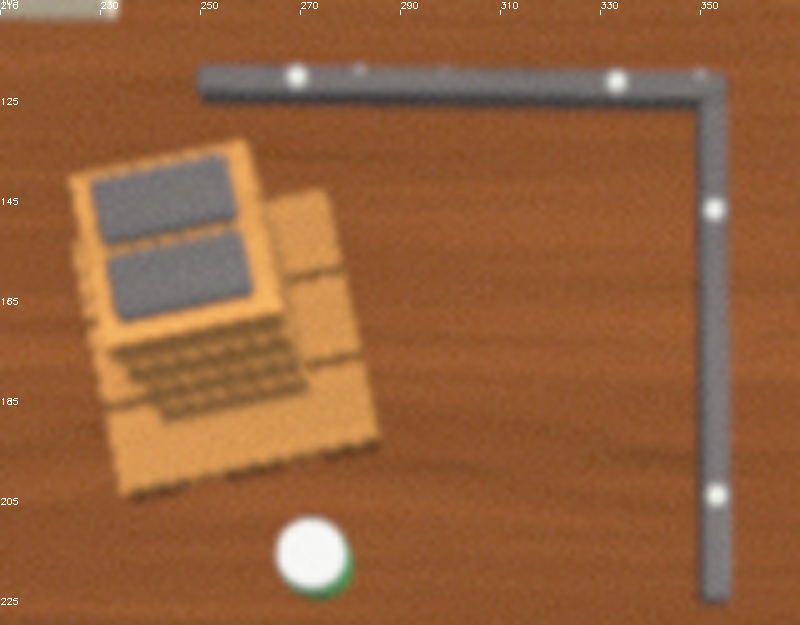

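View pics/c2.png

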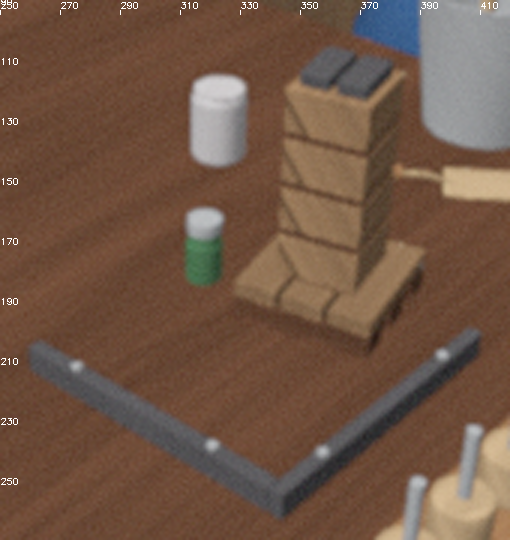

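```bash
python3 - <<'E'
from h import *
f=lambda x,y:(210+x/5,105+y/5)
p=vision.camera_params("top"); print("cam",-p["R"].T@p["t"])
for n,x,y,z in [("RF",325,189,45),("RN",380,438,45),("LN",122,488,45),("farL bot",205,103,0),("farR bot",690,109,0),("farL top",205,93,30),("farR top",690,99,30),("outer corner",725,75,30),("farL outer",200,67,30),("side near L",700,603,30),("side near R",730,603,30),("side inner bot",697,300,0),("side inner top",700,150,30),("jar",312,553,75),("topLF",70,177,265),("topRF",245,140,265),("topRN",283,312,265),("topLN",108,345,265)]:
    print(n,pz("top",*f(x,y),z).round(1))
for n,u,v,z in [("can",192,276,90),("tumb",460,222,90),("paddle end",190,241,10)]: print(n,pz("top",u,v,z).round(1))
g=lambda x,y:(250+x/3,90+y/3)
for n,x,y,z in [("RN",235,287,45),("RF",367,335,45),("LF",425,252,45),("inner corner",281,487,30),("far end inner",475,329,30),("side end inner",37,342,30),("jar",205,217,75)]: print("scene",n,pz("scene",*g(x,y),z).round(1))
E
```

```text
cam [ 332.72841672   44.35569107 1229.68950882]
RF [683.3 124.6  45. ]
RN [536.6  91.1  45. ]
LN [507.2 237.   45. ]
farL bot [750.3 201.2   0. ]
farR bot [748.4 -93.7   0. ]
farL top [746.2 197.5  30. ]
farR top [744.5 -90.4  30. ]
outer corner [ 759.6 -111.5   30. ]
farL outer [762.3 200.9  30. ]
side near L [444.2 -92.1  30. ]
side near R [ 444.3 -109.3   30. ]
side inner bot [629.1 -96.3   0. ]
side inner top [713.  -95.9  30. ]
jar [467.  126.7  75. ]
topLF [623.4 230.3 265. ]
topRF [642.1 148.  265. ]
topRN [558.5 128.5 265. ]
topLN [542.2 209.8 265. ]
can [303.6 335.8  90. ]
tumb [ 449.4 -386.2   90. ]
paddle end [400.4 366.6  10. ]
scene RN [547.   88.4  45. ]
scene RF [694.4 110.3  45. ]
scene LF [654.6 271.2  45. ]
scene inner corner [ 755.8 -100.5   30. ]
scene far end inner [757.9 207.2  30. ]
scene side end inner [450. -95.  30.]
scene jar [468.3 132.9  75. ]
```

```bash
cat >> h.py <<'E'
from scipy.spatial.transform import Rotation as Ro
def toolR(yaw,tilt): return Ro.from_euler('xyz',[np.pi,0,yaw])*Ro.from_rotvec([-tilt,0,0])
def plan(pos,yaw,tilt):
    s=monitor.sense(); R0=Ro.from_euler('xyz',s["tcp_rot"])
    dp=R0.inv().apply(np.array(pos)-s["eef_pos"]); w=(R0.inv()*toolR(yaw,tilt)).as_rotvec()
    print("t",round(s["clock"],2),"at",s["eef_pos"].round(1),"F",s["contact_force"].round(1),"| dp",dp.round(1),"ang",w.round(3))
def facepos(c,yaw,d,z,side):
    n={'left':np.array([-np.sin(yaw),np.cos(yaw)]),'near':np.array([-np.cos(yaw),-np.sin(yaw)])}[side]
    return list(np.array(c)+n*d)+[z]
E
python3 - <<'E'
from h import *
p=facepos((595,180),.21,125,150,'left'); print(p); plan(p,.21,.25)
E
```

```text
[np.float64(568.9425125192375), np.float64(302.25386434051853), 150]
t 0.1 at [282.7 556.9 230.6] F [-0.4 -0.4  0.5] | dp [-97.4 370.5  80.7] ang [-0.233 -0.11   0.886]
```

```bash
python3 -m inch '[{"dp":[-97,370,20],"angular":[-0.233,-0.11,0.886],"fingers":0},{"dp":[-97,370,20],"angular":[-0.233,-0.11,0.886],"fingers":0},{"dp":[-97,370,20],"angular":[-0.233,-0.11,0.886],"fingers":0},{"dp":[-97,370,20],"angular":[-0.233,-0.11,0.886],"fingers":0},{"dp":[-97,370,20],"angular":[-0.233,-0.11,0.886],"fingers":0},{"dp":[-97,370,20],"angular":[-0.233,-0.11,0.886],"fingers":0},{"dp":[-97,370,80],"angular":[-0.233,-0.11,0.886],"fingers":0},{"dp":[-97,370,80],"angular":[-0.233,-0.11,0.886],"fingers":0},{"dp":[-97,370,80],"angular":[-0.233,-0.11,0.886],"fingers":0},{"dp":[-97,370,80],"angular":[-0.233,-0.11,0.886],"fingers":0},{"dp":[-97,370,80],"angular":[-0.233,-0.11,0.886],"fingers":0},{"dp":[-97,370,80],"angular":[-0.233,-0.11,0.886],"fingers":0}]'
python3 - <<'E'
from h import *
p=facepos((595,180),.21,105,8,'left'); print(p); plan(p,.21,.25)
im,d=vision.grab_frame("scene"); cv2.imwrite("pics/s1.png",im)
im,d=vision.grab_frame("top"); cv2.imwrite("pics/t1.png",im)
E
```

```text
clock: 1.1
eef_pos: [568.9, 302.0, 150.0]
tcp_rot: [2.892, 0.001, 0.208]
contact_force: [-0.1, 0.0, 0.9]
opening: 1.001
[np.float64(573.1117105161595), np.float64(282.6932460460356), 8]
t 1.1 at [568.9 302.  150. ] F [-0.1  0.   0.9] | dp [  0.3 -16.  142.5] ang [-0.     0.002 -0.002]
```

View pics/s1.png

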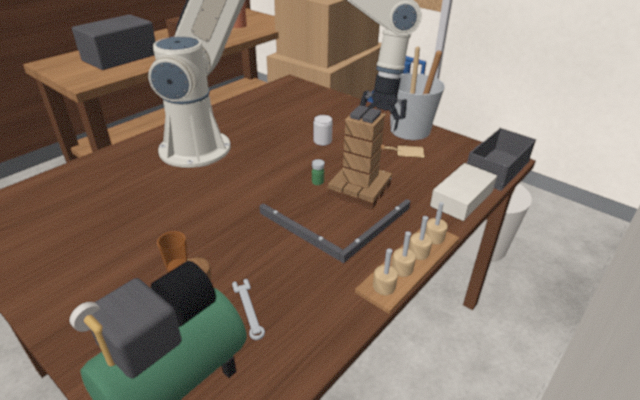

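View pics/t1.png

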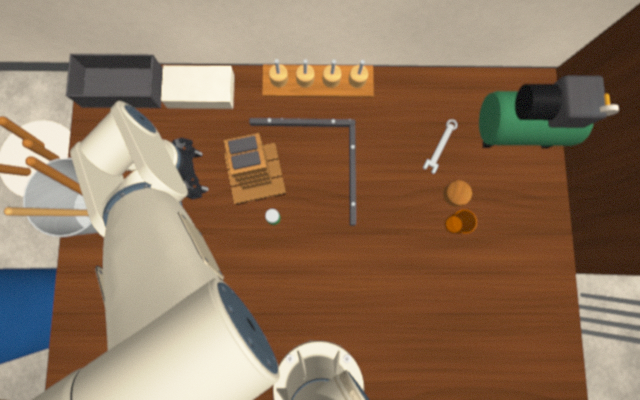

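The gripper at (190,167) in the top view is left of the crate, but the wrist link at (110,160) is near the pail. I'll check the heights there before lowering.

```bash
python3 - <<'E'
from h import *
p=vision.camera_params("top")
def w(d,u,v):
    z=d[v,u]; return p["R"].T@(np.array([(u-p["cx"])/p["fx"]*z,(v-p["cy"])/p["fy"]*z,z])-p["t"])
d0=np.load("pics/top0.npy")
for u,v in [(60,175),(60,170),(90,210),(10,211),(110,180),(115,190),(45,140),(5,122),(100,200)]: print("pail",u,v,w(d0,u,v).round(0))
im,d=vision.grab_frame("top")
for u,v in [(120,110),(140,120),(100,130),(90,160),(85,190),(95,225),(120,200),(150,300),(165,190)]: print("arm",u,v,w(d,u,v).round(0))
print(monitor.sense()["qpos"].round(2))
E
```

```text
pail 60 175 [548. 634. 219.]
pail 60 170 [578. 682. 139.]
pail 90 210 [487. 653.  22.]
pail 10 211 [450. 691. 295.]
pail 110 180 [580. 613.   0.]
pail 115 190 [537. 563.  74.]
pail 45 140 [ 826. 1078. -417.]
pail 5 122 [ 825. 1086. -198.]
pail 100 200 [517. 629.  18.]
arm 120 110 [594. 356. 539.]
arm 140 120 [586. 333. 510.]
arm 100 130 [563. 395. 524.]
arm 90 160 [512. 413. 514.]
arm 85 190 [450. 389. 567.]
arm 95 225 [391. 352. 601.]
arm 120 200 [423. 303. 636.]
arm 150 300 [297. 201. 780.]
arm 165 190 [442. 247. 615.]
[ 0.61  0.51  1.6  -0.25  1.14  0.52]
```

```bash
python3 -m inch '[{"dp":[0,-12,40],"angular":[0,0,0],"fingers":0},{"dp":[0,-14,75],"angular":[0,0,0],"fingers":0},{"dp":[0,-15,105],"angular":[0,0,0],"fingers":0},{"dp":[0,-16,125],"angular":[0,0,0],"fingers":0},{"dp":[0,-16,136],"angular":[0,0,0],"fingers":0},{"dp":[0,-16,142],"angular":[0,0,0],"fingers":0},{"dp":[0,-16,142],"angular":[0,0,0],"fingers":0}]'
python3 - <<'E'
from h import *
p=facepos((595,180),.21,78,8,'left'); print(p); plan(p,.21,.25)
im,d=vision.grab_frame("scene"); crop(im,300,80,160,140,5,"pics/s2.png")
im,d=vision.grab_frame("wrist"); cv2.imwrite("pics/w2.png",im)
E
```

```text
clock: 1.83
eef_pos: [572.8, 284.7, 9.6]
tcp_rot: [2.892, -0.001, 0.211]
contact_force: [-0.3, -0.5, -0.7]
opening: 0.998
[np.float64(578.7401278120043), np.float64(256.28641134848357), 8]
t 1.83 at [572.8 284.7   9.6] F [-0.3 -0.5 -0.7] | dp [-0.2 27.7  8.7] ang [-0.001 -0.001  0.001]
```

View pics/s2.png

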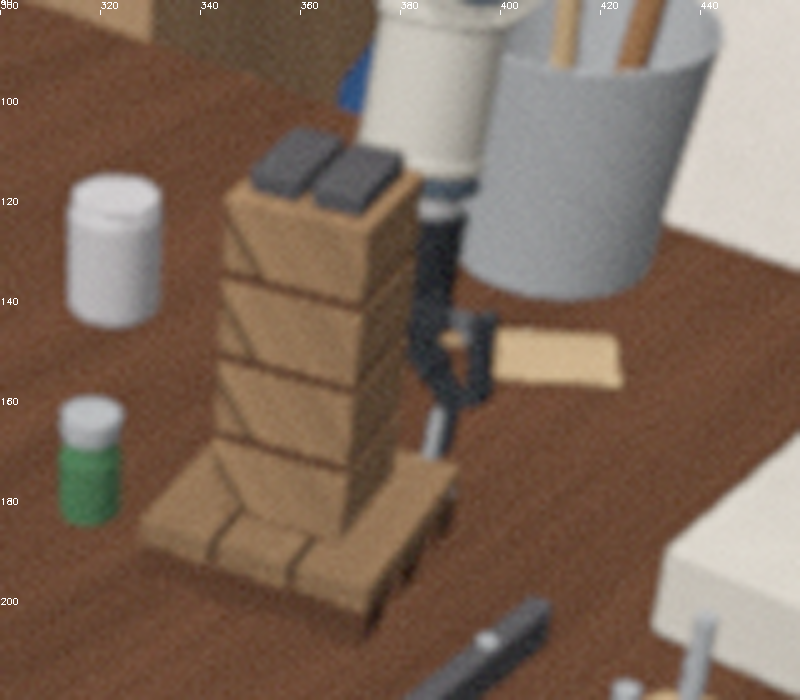

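View pics/w2.png

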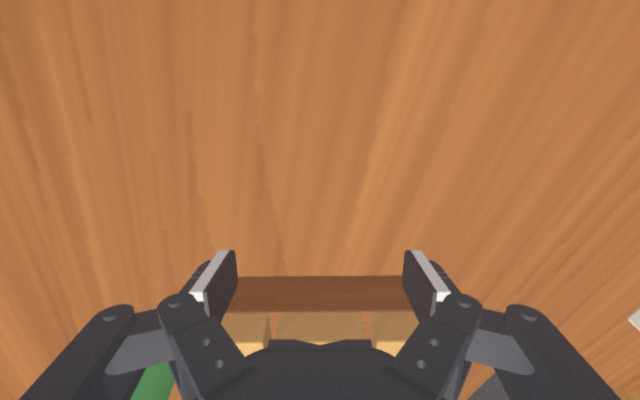

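The wrist view shows the crate's base edge level at row 277 between the fingers, so the jaws are parallel to its left face. Next I move gently into contact.

```bash
python3 -m inch '[{"dp":[0,5,2],"angular":[0,0,0],"fingers":0},{"dp":[0,10,3],"angular":[0,0,0],"fingers":0},{"dp":[0,14,4],"angular":[0,0,0],"fingers":0},{"dp":[0,17,5],"angular":[0,0,0],"fingers":0},{"dp":[0,20,6],"angular":[0,0,0],"fingers":0},{"dp":[0,23,7],"angular":[0,0,0],"fingers":0},{"dp":[0,25,7],"angular":[0,0,0],"fingers":0}]'
python3 - <<'E'
from h import *
print(monitor.sense()["contact_force"],monitor.sense()["wrist_torque"])
im,d=vision.grab_frame("wrist"); cv2.imwrite("pics/w3.png",im)
E
```

```text
clock: 2.52
eef_pos: [579.3, 260.4, 9.4]
tcp_rot: [2.895, -0.004, 0.21]
contact_force: [-0.6, 6.6, -3.4]
opening: 1.0
[-0.5513356   6.62117984 -3.36223978] [1.43514738 0.22323616 0.10254894]
```

View pics/w3.png

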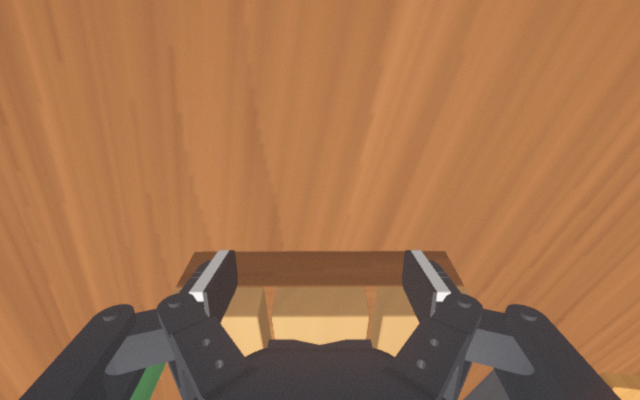

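In contact, at 6.6 N. Now I push in a gentle arc, turning the crate towards square.

```bash
python3 -m inch '[{"dp":[0,3,0.7],"angular":[0,-0.001,0.004],"fingers":0},{"dp":[0,8,2],"angular":[0,-0.003,0.012],"fingers":0},{"dp":[0,14,3.5],"angular":[0,-0.005,0.022],"fingers":0},{"dp":[0,19,5],"angular":[0,-0.008,0.032],"fingers":0},{"dp":[-0.5,25,6.4],"angular":[0,-0.01,0.041],"fingers":0},{"dp":[-0.5,31,7.9],"angular":[0,-0.013,0.05],"fingers":0},{"dp":[-1,37,9.4],"angular":[0,-0.015,0.06],"fingers":0},{"dp":[-1,43,10.9],"angular":[0,-0.017,0.07],"fingers":0},{"dp":[-1.5,48,12.3],"angular":[0,-0.02,0.079],"fingers":0},{"dp":[-1.5,54,13.8],"angular":[0,-0.022,0.089],"fingers":0},{"dp":[-2,60,15.3],"angular":[0,-0.025,0.098],"fingers":0},{"dp":[-2,66,16.8],"angular":[0,-0.027,0.107],"fingers":0}]'
python3 - <<'E'
from h import *
plan((600,62,9),-.01,.25)
im,d=vision.grab_frame("wrist"); cv2.imwrite("pics/w4.png",im)
im,d=vision.grab_frame("scene"); cv2.imwrite("pics/s4.png",im)
E
```

```text
clock: 3.57
eef_pos: [591.7, 193.4, 9.4]
tcp_rot: [2.895, -0.004, 0.1]
contact_force: [-1.4, 9.4, -0.3]
opening: 1.0
t 3.57 at [591.7 193.4   9.4] F [-1.4  9.4 -0.3] | dp [ -4.8 127.5  32.4] ang [-0.004 -0.031  0.105]
```

View pics/w4.png

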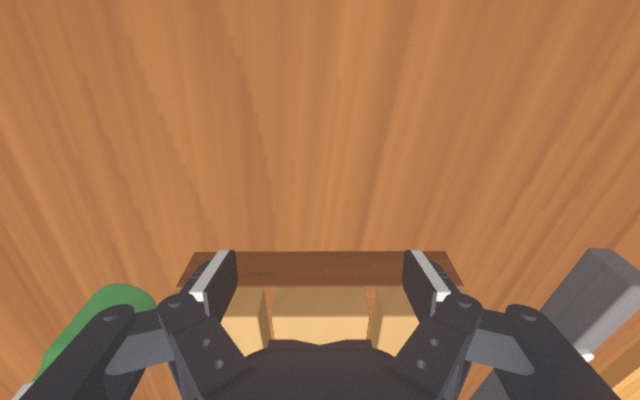

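View pics/s4.png

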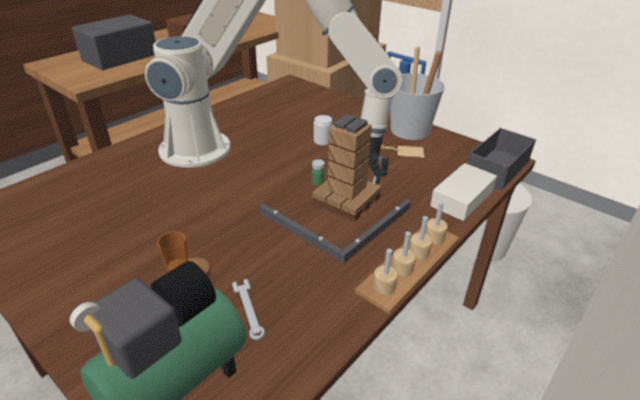

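```bash
python3 -m inch '[{"dp":[0,3,0.7],"angular":[0,-0.001,0.004],"fingers":0},{"dp":[0,8,2],"angular":[0,-0.003,0.012],"fingers":0},{"dp":[0,14,3.5],"angular":[0,-0.005,0.022],"fingers":0},{"dp":[0,19,5],"angular":[0,-0.008,0.032],"fingers":0},{"dp":[-0.5,25,6.4],"angular":[0,-0.01,0.041],"fingers":0},{"dp":[-0.5,31,7.9],"angular":[0,-0.013,0.05],"fingers":0},{"dp":[-1,37,9.4],"angular":[0,-0.015,0.06],"fingers":0},{"dp":[-1,43,10.9],"angular":[0,-0.017,0.07],"fingers":0},{"dp":[-1.5,48,12.3],"angular":[0,-0.02,0.079],"fingers":0},{"dp":[-1.5,54,13.8],"angular":[0,-0.022,0.089],"fingers":0},{"dp":[-2,60,15.3],"angular":[0,-0.025,0.098],"fingers":0},{"dp":[-2,66,16.8],"angular":[0,-0.027,0.107],"fingers":0}]'
python3 - <<'E'
from h import *
plan((598,62,9),-.01,.25)
im,d=vision.grab_frame("top"); crop(im,210,105,160,125,5,"pics/t5.png")
E
```

```text
clock: 4.67
eef_pos: [596.5, 125.3, 9.3]
tcp_rot: [2.895, -0.004, -0.01]
contact_force: [-0.5, 8.5, 1.4]
opening: 0.998
t 4.67 at [596.5 125.3   9.3] F [-0.5  8.5  1.4] | dp [ 2.1 61.3 15.8] ang [-0.003 -0.003 -0.001]
```

View pics/t5.png

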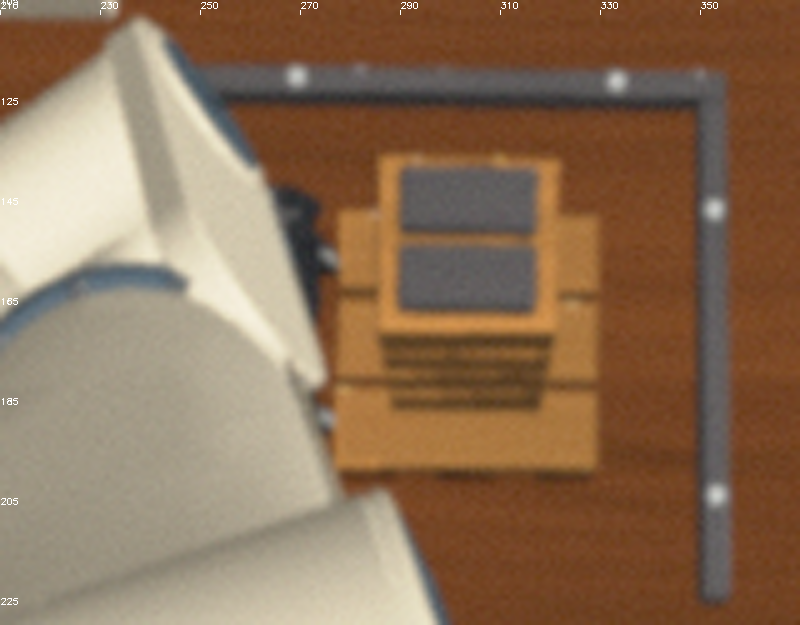

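The crate is square to the rails. Its right edge is at column 329.5 and the side rail at 349.5. I continue to the side rail, slowing near the end.

```bash
python3 -m inch '[{"dp":[0,4,1],"angular":[0,0,0],"fingers":0},{"dp":[0,9,2.3],"angular":[0,0,0],"fingers":0},{"dp":[0,15,3.8],"angular":[0,0,0],"fingers":0},{"dp":[0,21,5.4],"angular":[0,0,0],"fingers":0},{"dp":[0,27,6.9],"angular":[0,0,0],"fingers":0},{"dp":[0,33,8.4],"angular":[0,0,0],"fingers":0},{"dp":[0,38,9.7],"angular":[0,0,0],"fingers":0},{"dp":[0,42,10.7],"angular":[0,0,0],"fingers":0},{"dp":[0,46,11.7],"angular":[0,0,0],"fingers":0},{"dp":[0,50,12.7],"angular":[0,0,0],"fingers":0},{"dp":[0,53,13.5],"angular":[0,0,0],"fingers":0},{"dp":[0,55,14],"angular":[0,0,0],"fingers":0}]'
python3 -m inch '[{"dp":[0,1,0.3],"angular":[0,0,0],"fingers":0},{"dp":[0,2,0.5],"angular":[0,0,0],"fingers":0},{"dp":[0,3,0.8],"angular":[0,0,0],"fingers":0}]'
```

```text
clock: 5.72
eef_pos: [595.7, 68.3, 9.3]
tcp_rot: [2.895, -0.003, -0.01]
contact_force: [0.2, 10.3, 1.1]
opening: 0.997
clock: 5.97
eef_pos: [595.6, 65.5, 9.3]
tcp_rot: [2.895, -0.003, -0.01]
contact_force: [-0.1, 9.6, 1.9]
opening: 1.0
```

```bash
python3 -m inch '[{"dp":[0,1,0.3],"angular":[0,0,0],"fingers":0},{"dp":[0,2,0.5],"angular":[0,0,0],"fingers":0}]'
python3 -m inch '[{"dp":[0,1,0.3],"angular":[0,0,0],"fingers":0},{"dp":[0,2,0.5],"angular":[0,0,0],"fingers":0}]'
python3 - <<'E'
from h import *
im,d=vision.grab_frame("top"); crop(im,210,105,160,125,5,"pics/t6.png")
E
```

```text
clock: 6.13
eef_pos: [595.6, 63.5, 9.3]
tcp_rot: [2.895, -0.003, -0.01]
contact_force: [-1.6, 14.3, 0.9]
opening: 1.001
clock: 6.3
eef_pos: [595.7, 63.2, 9.3]
tcp_rot: [2.898, -0.004, -0.011]
contact_force: [-3.2, 26.8, 3.1]
opening: 0.997
```

View pics/t6.png

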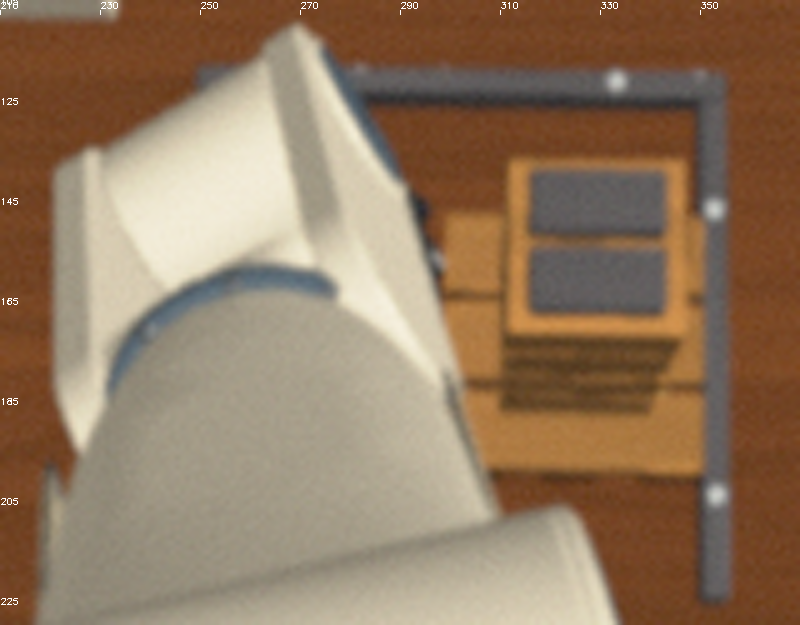

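Contact with the side rail is firm: the force rose to 27 N and the tool stopped. I back off, rise, and go round to the robot's side.

```bash
python3 -m inch '[{"dp":[0,-20,-5],"angular":[0,0,0],"fingers":0},{"dp":[0,-50,-13],"angular":[0,0,0],"fingers":0},{"dp":[0,-77,-20],"angular":[0,0,0],"fingers":0},{"dp":[0,-70,-60],"angular":[0,0,0],"fingers":0},{"dp":[0,-60,-98],"angular":[0,0,0],"fingers":0},{"dp":[0,-50,-136],"angular":[0,0,0],"fingers":0},{"dp":[0,-40,-175],"angular":[0,0,0],"fingers":0},{"dp":[0,-40,-175],"angular":[0,0,0],"fingers":0}]'
python3 - <<'E'
from h import *
plan((400,145,175),.8,.25)
E
```

```text
clock: 7.02
eef_pos: [599.2, 142.8, 176.7]
tcp_rot: [2.895, -0.011, -0.01]
contact_force: [1.6, 0.7, 0.4]
opening: 1.002
t 7.02 at [599.2 142.8 176.7] F [1.6 0.7 0.4] | dp [-1.992e+02 -1.000e-01 -6.000e-01] ang [ 0.001  0.188 -0.787]
```

```bash
python3 -m inch '[{"dp":[-40,0,0],"angular":[0,0.03,-0.11],"fingers":0},{"dp":[-80,0,0],"angular":[0,0.06,-0.23],"fingers":0},{"dp":[-120,0,0],"angular":[0,0.08,-0.34],"fingers":0},{"dp":[-160,0,0],"angular":[0,0.11,-0.45],"fingers":0},{"dp":[-199,0,0],"angular":[0,0.14,-0.56],"fingers":0},{"dp":[-199,0,0],"angular":[0,0.16,-0.68],"fingers":0},{"dp":[-199,0,0],"angular":[0,0.188,-0.787],"fingers":0},{"dp":[-199,0,0],"angular":[0,0.188,-0.787],"fingers":0}]'
python3 - <<'E'
from h import *
plan((420,-20,150),1.56,.25)
E
```

```text
clock: 7.68
eef_pos: [395.2, 143.1, 168.5]
tcp_rot: [2.896, 0.01, 0.805]
contact_force: [-0.3, 0.2, -0.6]
opening: 0.999
t 7.68 at [395.2 143.1 168.5] F [-0.3  0.2 -0.6] | dp [-100.2  122.3   50.8] ang [-0.008  0.195 -0.73 ]
```

```bash
python3 -m inch '[{"dp":[-20,25,10],"angular":[0,0.03,-0.11],"fingers":0},{"dp":[-40,50,20],"angular":[0,0.06,-0.22],"fingers":0},{"dp":[-60,74,30],"angular":[0,0.09,-0.33],"fingers":0},{"dp":[-80,98,40],"angular":[0,0.12,-0.44],"fingers":0},{"dp":[-100,122,51],"angular":[0,0.15,-0.55],"fingers":0},{"dp":[-100,122,51],"angular":[0,0.18,-0.66],"fingers":0},{"dp":[-100,122,51],"angular":[0,0.195,-0.73],"fingers":0},{"dp":[-100,122,51],"angular":[0,0.195,-0.73],"fingers":0}]'
python3 - <<'E'
from h import *
plan((485,-20,9),1.56,.25)
im,d=vision.grab_frame("scene"); cv2.imwrite("pics/s7.png",im)
im,d=vision.grab_frame("top"); crop(im,210,105,160,125,5,"pics/t7.png")
E
```

```text
clock: 8.35
eef_pos: [420.4, -20.1, 149.4]
tcp_rot: [2.902, -0.004, 1.485]
contact_force: [-0.2, 0.3, -0.1]
opening: 0.999
t 8.35 at [420.4 -20.1 149.4] F [-0.2  0.3 -0.1] | dp [  5.1  29.2 151.6] ang [-0.01   0.014 -0.074]
```

View pics/s7.png

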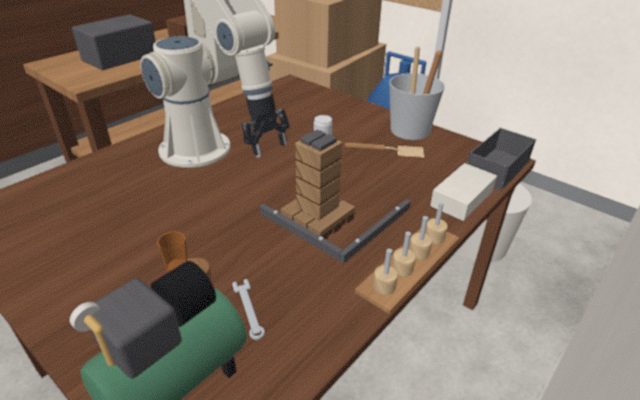

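View pics/t7.png

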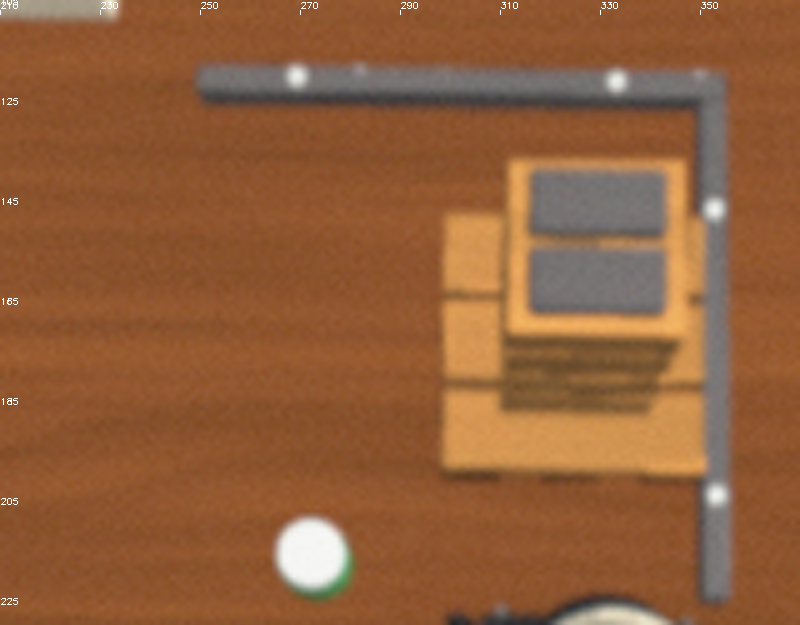

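The crate stands flush along the side rail and the jar hasn't moved. I lower behind the crate's near face.

```bash
python3 -m inch '[{"dp":[3,20,30],"angular":[-0.01,0.014,-0.074],"fingers":0},{"dp":[6,29,65],"angular":[-0.01,0.014,-0.074],"fingers":0},{"dp":[7,29,100],"angular":[-0.01,0.014,-0.074],"fingers":0},{"dp":[7,29,125],"angular":[-0.01,0.014,-0.074],"fingers":0},{"dp":[7,29,142],"angular":[-0.01,0.014,-0.074],"fingers":0},{"dp":[7,29,151],"angular":[-0.01,0.014,-0.074],"fingers":0},{"dp":[7,29,151],"angular":[-0.01,0.014,-0.074],"fingers":0}]'
python3 - <<'E'
from h import *
plan((514,-18,9),1.56,.25)
im,d=vision.grab_frame("wrist"); cv2.imwrite("pics/w8.png",im)
E
```

```text
clock: 9.03
eef_pos: [484.1, -15.6, 8.0]
tcp_rot: [2.895, -0.001, 1.558]
contact_force: [0.2, 0.3, -0.0]
opening: 0.999
t 9.03 at [484.1 -15.6   8. ] F [ 0.2  0.3 -0. ] | dp [-2.  29.2  6.4] ang [-0.003 -0.    -0.002]
```

View pics/w8.png

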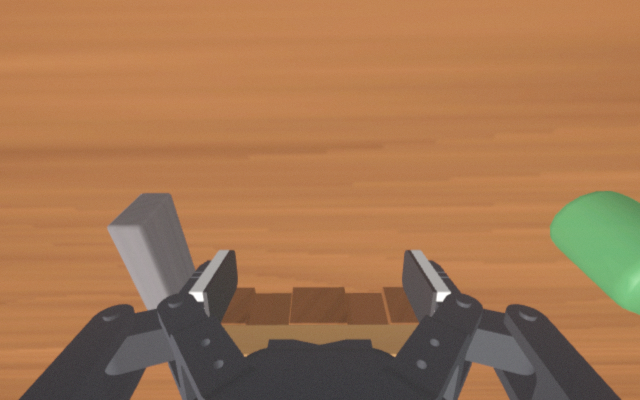

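The wrist view shows the crate's near base edge level at row 290, with the side rail (150,250) and jar (600,240) clear of the fingers. Advancing.

```bash
python3 -m inch '[{"dp":[0,8,2],"angular":[0,0,0],"fingers":0},{"dp":[0,15,3.8],"angular":[0,0,0],"fingers":0},{"dp":[0,20,5],"angular":[0,0,0],"fingers":0},{"dp":[0,24,6],"angular":[0,0,0],"fingers":0},{"dp":[0,27,6.8],"angular":[0,0,0],"fingers":0},{"dp":[0,30,7.5],"angular":[0,0,0],"fingers":0},{"dp":[0,33,8.3],"angular":[0,0,0],"fingers":0},{"dp":[0,36,9],"angular":[0,0,0],"fingers":0}]'
python3 - <<'E'
from h import *
im,d=vision.grab_frame("wrist"); cv2.imwrite("pics/w9.png",im)
E
```

```text
clock: 9.75
eef_pos: [517.0, -16.4, 8.9]
tcp_rot: [2.9, 0.0, 1.561]
contact_force: [-14.5, -0.2, 9.9]
opening: 0.995
```

View pics/w9.png

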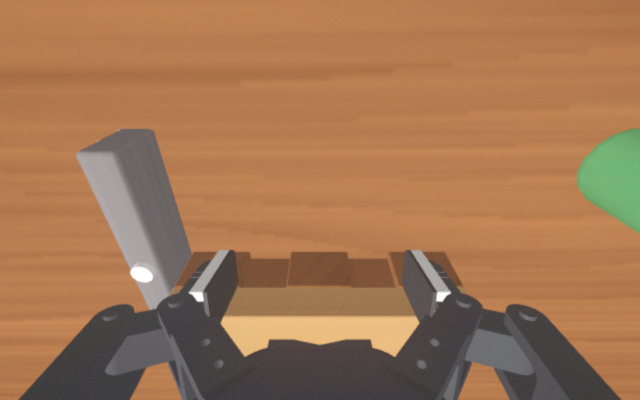

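```bash
python3 -m inch '[{"dp":[0,3,0.7],"angular":[0,0,0],"fingers":0},{"dp":[0,8,2],"angular":[0,0,0],"fingers":0},{"dp":[0,13,3.3],"angular":[0,0,0],"fingers":0},{"dp":[0,18,4.6],"angular":[0,0,0],"fingers":0},{"dp":[0,23,5.9],"angular":[0,0,0],"fingers":0},{"dp":[0,28,7.1],"angular":[0,0,0],"fingers":0},{"dp":[0,33,8.4],"angular":[0,0,0],"fingers":0},{"dp":[0,38,9.7],"angular":[0,0,0],"fingers":0},{"dp":[0,43,11],"angular":[0,0,0],"fingers":0},{"dp":[0,48,12.2],"angular":[0,0,0],"fingers":0},{"dp":[0,53,13.5],"angular":[0,0,0],"fingers":0},{"dp":[0,56,14.3],"angular":[0,0,0],"fingers":0}]'
python3 - <<'E'
from h import *
print(monitor.sense()["wrist_torque"])
im,d=vision.grab_frame("top"); crop(im,210,105,160,125,5,"pics/t10.png")
E
```

```text
clock: 10.8
eef_pos: [576.1, -17.0, 8.9]
tcp_rot: [2.898, 0.0, 1.562]
contact_force: [-9.8, -0.6, 2.9]
opening: 0.999
[0.08363863 1.50663944 0.01672248]
```

View pics/t10.png

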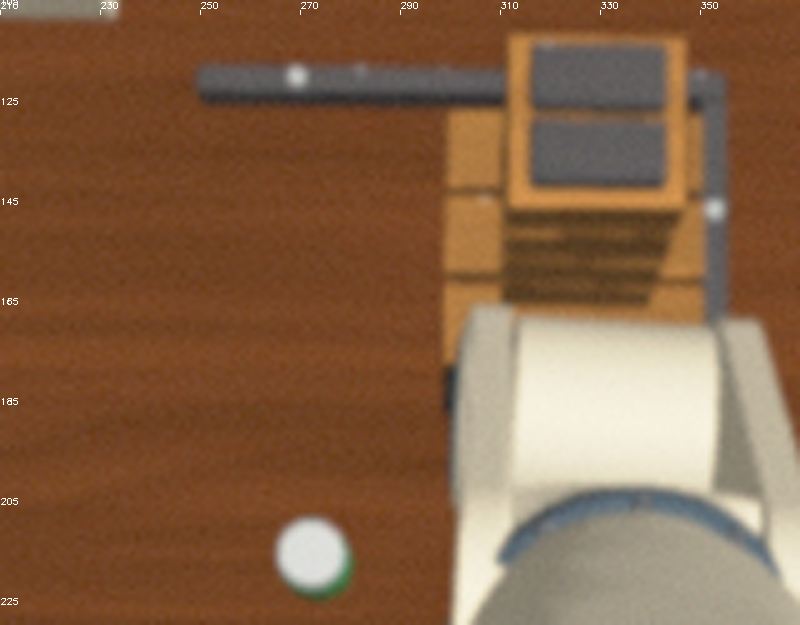

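Sliding squarely along the side rail, with a small gap left to the far rail. Now gentle small steps.

```bash
python3 -m inch '[{"dp":[0,2,0.5],"angular":[0,0,0],"fingers":0},{"dp":[0,4,1],"angular":[0,0,0],"fingers":0},{"dp":[0,6,1.5],"angular":[0,0,0],"fingers":0},{"dp":[0,8,2],"angular":[0,0,0],"fingers":0}]'
python3 -m inch '[{"dp":[0,1,0.3],"angular":[0,0,0],"fingers":0},{"dp":[0,2,0.5],"angular":[0,0,0],"fingers":0}]'
python3 -m inch '[{"dp":[0,1,0.3],"angular":[0,0,0],"fingers":0},{"dp":[0,2,0.5],"angular":[0,0,0],"fingers":0}]'
```

```text
clock: 11.18
eef_pos: [583.5, -17.0, 8.8]
tcp_rot: [2.899, 0.0, 1.562]
contact_force: [-12.4, 0.2, 5.6]
opening: 1.003
clock: 11.35
eef_pos: [585.7, -17.1, 8.8]
tcp_rot: [2.899, 0.0, 1.562]
contact_force: [-12.4, 0.4, 6.9]
opening: 0.999
clock: 11.52
eef_pos: [587.5, -17.1, 8.8]
tcp_rot: [2.9, 0.0, 1.562]
contact_force: [-12.3, 0.2, 5.9]
opening: 1.003
```

```bash
python3 -m inch '[{"dp":[0,1,0.3],"angular":[0,0,0],"fingers":0},{"dp":[0,2,0.5],"angular":[0,0,0],"fingers":0}]'
python3 -m inch '[{"dp":[0,1,0.3],"angular":[0,0,0],"fingers":0},{"dp":[0,2,0.5],"angular":[0,0,0],"fingers":0}]'
```

```text
clock: 11.68
eef_pos: [589.6, -17.1, 8.8]
tcp_rot: [2.899, 0.0, 1.562]
contact_force: [-11.5, 0.8, 5.2]
opening: 1.0
clock: 11.85
eef_pos: [591.7, -17.1, 8.8]
tcp_rot: [2.899, 0.0, 1.562]
contact_force: [-11.7, -0.4, 5.1]
opening: 0.998
```

```bash
python3 -m inch '[{"dp":[0,1,0.3],"angular":[0,0,0],"fingers":0},{"dp":[0,2,0.5],"angular":[0,0,0],"fingers":0}]'
python3 -m inch '[{"dp":[0,1,0.3],"angular":[0,0,0],"fingers":0},{"dp":[0,2,0.5],"angular":[0,0,0],"fingers":0}]'
```

```text
clock: 12.02
eef_pos: [592.1, -17.1, 8.5]
tcp_rot: [2.903, 0.0, 1.562]
contact_force: [-21.3, 0.4, 13.6]
opening: 1.0
clock: 12.18
eef_pos: [592.1, -17.1, 7.9]
tcp_rot: [2.906, -0.0, 1.562]
contact_force: [-26.8, -0.1, 18.8]
opening: 1.004
```

The tool stopped at x = 592 with force rising to 27 N, so the crate is against the far rail. I back off and check.

```bash
python3 -m inch '[{"dp":[0,-8,-2],"angular":[0,0,0],"fingers":0},{"dp":[0,-30,-8],"angular":[0,0,0],"fingers":0},{"dp":[0,-60,-15],"angular":[0,0,0],"fingers":0},{"dp":[0,-95,-24],"angular":[0,0,0],"fingers":0},{"dp":[0,-110,-60],"angular":[0,0,0],"fingers":0},{"dp":[0,-120,-95],"angular":[0,0,0],"fingers":0},{"dp":[0,-130,-130],"angular":[0,0,0],"fingers":0},{"dp":[0,-130,-130],"angular":[0,0,0],"fingers":0},{"dp":[0,-130,-130],"angular":[0,0,0],"fingers":0}]'
python3 - <<'E'
from h import *
im,d=vision.grab_frame("top"); crop(im,290,100,80,100,6,"pics/t12.png");cv2.imwrite("pics/t12f.png",im)
im,d=vision.grab_frame("scene"); crop(im,250,110,170,160,4,"pics/s12.png")
E
```

```text
clock: 12.93
eef_pos: [443.1, -15.9, 106.2]
tcp_rot: [2.886, 0.001, 1.561]
contact_force: [0.6, 0.2, 0.2]
opening: 0.999
```

View pics/t12.png

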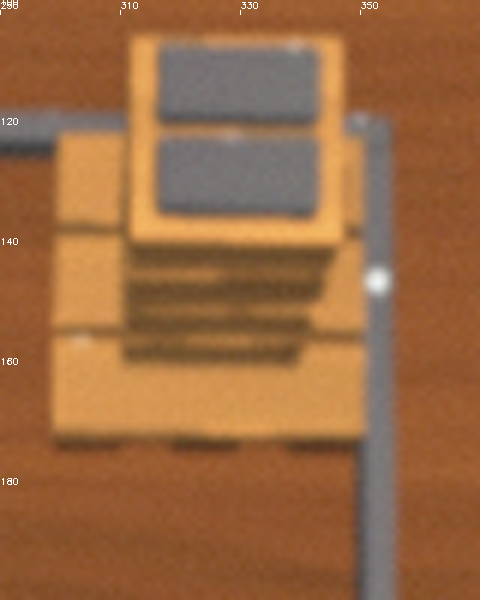

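View pics/t12f.png

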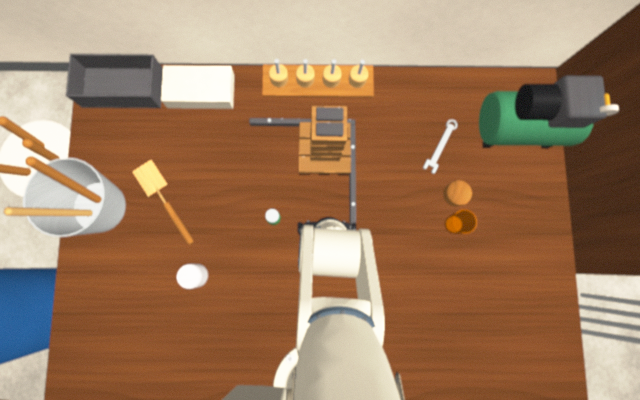

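View pics/s12.png

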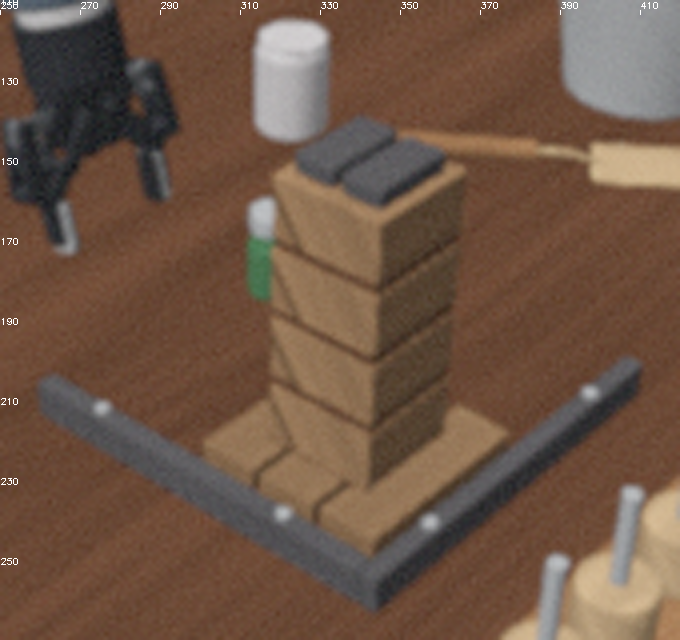

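```bash
python3 - <<'E'
from h import *
P=[pz("top",290+x/6,100+y/6,z) for x,y,z in [(52,434,45),(365,434,45),(57,133,45),(364,140,45)]]
for q in P: print(q.round(1))
a,b,c,_=P
print("yaw near",np.arctan2(*(a-b)[[0,1]])*-1,"left",np.arctan2(*(c-a)[[1,0]]), "centre",(b+c)/2)
E
```

```text
[595.9  55.3  45. ]
[596.6 -95.   45. ]
[746.4  53.7  45. ]
[743.9 -96.6  45. ]
yaw near 0.004989055482814292 left -0.010800449576391676 centre [671.52624797 -20.6443491   45.        ]
```

```bash
python3 - <<'E'
from rig import sign_off
print(sign_off())
E
```

```text
the job is handed in; nothing more can be done
None
```

The crate now stands upright and square in the corner, and I handed the job in at about 13 s of the 72 s allowed. No verdict was reported.

**What I did:** I pushed low on the base with the open fingers. The first push was from the left, turning the crate square and sliding it to the side rail. The second was from the robot's side, along that rail to the far rail. At each rail the tool stopped and the force rose to about 27 N, against roughly 9 to 13 N while sliding.

**Last checks:**
- **Position:** from the top camera, the crate's centre is at about (671.5, -20.6) mm. With the corner measured at about (746, -95.5), that puts the crate at about (-75, +75) mm in the corner's frame. The camera calibration is only good to about 2 mm.
- **Squareness:** the two edges I measured gave yaw +0.005 and -0.011 rad, against rails at about -0.01 rad. They disagree by about 0.016 rad, well inside the 0.06 rad limit.
- **Other objects:** in the top view the jar, tumbler, block, paddle, can and wrench look to be where they started.
- **Not fully agreed:** the first scene-camera readings of the crate and rails were up to about 10 mm off the top camera's, so I used the top camera and the contact forces.

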